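# Scrape the reject-bin hatch and hold it at its balance point

## Task

Take the scraper block by its rib and run it flat over the closed cover of the reject bin, from the left end of the cover (the robot's left, +y) to the right end in one pass with light, steady pressure (about 5 to 15 N), then set it upright on the table beside the bin and let go of it. Next take the hatch by its bar, raise it a little past its balance point without letting it fly open to its stop, then bring it back just below the balance point (within 15 degrees of it) and finish while holding it still there, hand on the bar. Leave the bottle, the bowl and the crate where they are.

Things in the scene. Friction and masses are not known exactly. Their poses are not given: they have to be found in the camera images.
- reject_bin: fixed stainless steel bin, 170 (x) x 280 (y) x 100 mm high, open-topped under its hatch; origin at the centre of its underside on the table; x axis points away from the robot towards the hinge, y along its length to the robot's left, z up
- hatch (a joint): hinge of the sprung hatch, rad: 0 closed (cover level), grows as the bar edge is raised, stop at 1.4. The counterbalance spring makes 0.80 rad (46 degrees) the balance point: below it the hatch falls shut by itself, above it it lifts itself to the stop. Raising it takes about 1.5 N upwards at the bar when closed, falling to nothing at 0.80; friction is negligible
- cover_mid (a point): the hatch's flat stainless cover plate, 172 mm (x) x 300 mm (y) x 6 mm thick, its top face 107 mm above the table when closed; this point lies 95 mm in front of the hinge axis, at mid-thickness, mid-length (the plate reaches from 80 mm in front of this point to 92 mm behind it, 150 mm to each side); axes parallel to the bin's when closed, turns with the hatch
- hatch_bar (a point): middle of the hatch's round bar handle: a straight steel bar 12 mm thick, 140 mm long along the cover's y, held by an arm at each end level with the cover, 55 mm in front of the cover's front edge (clear gap 49 mm, open right through, nothing under the bar); 104 mm above the table when closed and 230 mm from the hinge axis
- hatch_hinge (a point): middle of the hinge axis at the bin's far side, 104 mm above the table, 95 mm behind the bin's centre; the axis runs along the bin's y
- scraper: loose grey plastic scraper block, 0.1 to 0.2 kg: a flat base 80 (x) x 44 (y) x 14 mm high with an upright grip rib 70 (x) x 18 (y) mm on its middle, reaching 59 mm above the underside; origin at the centre of the underside, z up. Sweep it with its long side across the sweep, centred on the cover's depth, gripping the rib across its 18 mm
- sanitiser: bystander: white plastic bottle, 60 mm diameter, 170 mm tall, origin at the centre of its base
- bowl: bystander: steel bowl, 120 mm across the rim, 50 mm tall, origin under its centre
- crate: bystander: small red open crate, 160 (x) x 120 (y) x 70 mm high, origin under its centre
Things that resemble listed ones, but are neither listed nor needed, are in the scene too. Several things look just like the scraper: the one meant starts farthest to the robot's right.

How it is judged (in metres and radians):
On the way, in this order (a step that is already met when the one before it is completed fails the run):
1. the held scraper presses flat on the closed cover (3 to 30 N) at its left end (centre of its underside at 70 to 150 mm along the cover's y) (y of scraper in the frame of cover_mid between 0.07 and 0.15 m and x of scraper in the frame of cover_mid between -0.08 and 0.08 m and contact force between scraper and hatch between 3 and 30 N and contact force between the fingers and scraper above 1 N and angle between the z axis of scraper and the z axis of cover_mid, either way round below 0.15 rad and value of joint hatch below 0.05 rad), for 0.05 s.
2. the held scraper presses flat on the closed cover (3 to 30 N) at its left middle (centre of its underside at 25 to 60 mm along the cover's y) (y of scraper in the frame of cover_mid between 0.025 and 0.06 m and x of scraper in the frame of cover_mid between -0.08 and 0.08 m and contact force between scraper and hatch between 3 and 30 N and contact force between the fingers and scraper above 1 N and angle between the z axis of scraper and the z axis of cover_mid, either way round below 0.15 rad and value of joint hatch below 0.05 rad), for 0.05 s.
3. the held scraper presses flat on the closed cover (3 to 30 N) at its middle (centre of its underside at -18 to 18 mm along the cover's y) (y of scraper in the frame of cover_mid between -0.018 and 0.018 m and x of scraper in the frame of cover_mid between -0.08 and 0.08 m and contact force between scraper and hatch between 3 and 30 N and contact force between the fingers and scraper above 1 N and angle between the z axis of scraper and the z axis of cover_mid, either way round below 0.15 rad and value of joint hatch below 0.05 rad), for 0.05 s.
4. the held scraper presses flat on the closed cover (3 to 30 N) at its right middle (centre of its underside at -60 to -25 mm along the cover's y) (y of scraper in the frame of cover_mid between -0.06 and -0.025 m and x of scraper in the frame of cover_mid between -0.08 and 0.08 m and contact force between scraper and hatch between 3 and 30 N and contact force between the fingers and scraper above 1 N and angle between the z axis of scraper and the z axis of cover_mid, either way round below 0.15 rad and value of joint hatch below 0.05 rad), for 0.05 s.
5. the held scraper presses flat on the closed cover (3 to 30 N) at its right end (centre of its underside at -150 to -70 mm along the cover's y) (y of scraper in the frame of cover_mid between -0.15 and -0.07 m and x of scraper in the frame of cover_mid between -0.08 and 0.08 m and contact force between scraper and hatch between 3 and 30 N and contact force between the fingers and scraper above 1 N and angle between the z axis of scraper and the z axis of cover_mid, either way round below 0.15 rad and value of joint hatch below 0.05 rad), for 0.05 s.
6. the scraper is set upright on the table and let go, the hatch still closed (height (world z) of scraper below 0.01 m and angle between scraper's own z axis and vertical below 0.15 rad and contact force between the fingers and scraper below 0.05 N and value of joint hatch below 0.05 rad), for 0.2 s.
7. the hatch is raised past its balance point (above 0.82 rad) (value of joint hatch above 0.82 rad), for 0.1 s.
At the end, for the whole second after the job is handed in: The hatch is held still by the fingers at its bar at 0.53 to 0.785 rad (balance point 0.80), moving at less than 0.1 rad/s; the scraper stands upright on the table (tilt under 0.15 rad), let go and not touching the bin or hatch (value of joint hatch between 0.53 and 0.785 rad and velocity of joint hatch between -0.1 and 0.1 rad/s and contact force between the fingers and hatch above 0.2 N and distance between the grasp point and hatch_bar below 0.07 m and contact force between scraper and reject_bin below 0.05 N and contact force between the fingers and scraper below 0.05 N and height (world z) of scraper below 0.01 m and angle between scraper's own z axis and vertical below 0.15 rad); the arm keeps its last pose, push and grip.
It fails at once if the hatch flies open to its stop (above 1.3 rad) (value of joint hatch above 1.3 rad).
It fails at once if the scraper is leaned on the cover with more than 40 N (contact force between scraper and hatch above 40 N).
It fails at once if the bottle is moved more than 30 mm (distance of sanitiser from where it was at the start of the episode above 0.03 m).
It fails at once if the bowl is moved more than 30 mm (distance of bowl from where it was at the start of the episode above 0.03 m).
It fails at once if the crate is moved more than 30 mm (distance of crate from where it was at the start of the episode above 0.03 m).
It also fails if it takes over 72 s, if anything falls off the work surface, if the arm or the gripper's body presses on something with over 40 N, if the wrist force passes 120 N, or if a joint passes its speed limit or range.

## Robot

A 7-joint arm with a two-finger parallel gripper is mounted at the origin on the work surface. World frame = base frame: x ahead of the robot, y to its left, z up, the work surface at z = 0. Lengths are in mm, angles in rad, forces in N, time in s.
With the tool pointing down it reaches from about 400 to 850 mm from the base axis. Payload 10.4 kg.
Tool frame: the origin (TCP) lies at the centre of the arm's flange, where the gripper is bolted on; the fingertips stand 182 mm ahead of it and the grasp point (between the pads) lies 164 mm ahead of it; z points along the fingers, y is the line along which they close (so a half turn about z gives the same grasp; the last joint's range is limited). The gripper opens to 87 mm and grips with 3 to 60 N. Pads are 19 mm wide; open, the fingers measure 117 mm over their backs; the gripper's body (75 mm by 190 mm) begins 51 mm behind the grasp point.
Start: joints at [1.199, 0.332, -0.065, 1.46, 0.022, 1.35, -0.088], TCP at [213.62, -587.366, 404.776] pointing down, gripper open.
Joint ranges: [-2.6, 2.6], [-0.5, 2.12], [-1.47, 1.34], [0.16, 2.42], [-1.27, 4.41], [0.06, 2.06], [-2.6, 2.6]. Speed limits (rad/s): [2.22, 2.22, 2.79, 2.79, 3.14, 3.14, 3.14].

## Interface

Orientations are given as a rotation vector (axis times angle).
In Python, from bench import env gives the robot as it stands.
- The arm moves only by the shell command python3 -m creep 'ROWS' [FORCE]. ROWS is JSON, a list of rows, each a list of 7 numbers: the opening, from 0 (shut) to 1 (fully open), then the shift along the tool's x, y, z in m, then the turn, a rotation vector about the tool's x, y, z in rad. In form: [[hand, dx, dy, dz, wx, wy, wz], ...]. A call has 1 to 20 rows; each row is the pose to reach, as a shift and turn from the pose commanded when the call began, along the tool's axes at that moment; what a row does not reach only later rows make up. A row lasts 1/10 s, in which the tool goes at most 50 mm and 8.59 degrees, less where a joint would pass 70% of its speed; a pose out of reach is approached as far as the arm can. A call with a gripper value outside its range is refused whole. The fingers move at their own pace and stop on an object; FORCE is the grip in N (left out, the last holds). Time passes only in rows, so rows that repeat a pose let the fingers close. It gives the time, the measured TCP pose, the force, the opening and the grip force at its end, in the units of the state.
- env.get_obs(): the state, without advancing time (a new reading comes with each control period).
- env.camera(name): name is "scene" or "top"; returns (picture, depth): 480x640x3 uint8, red, green, blue; 480x640 float32, mm along the optical axis (not along the pixel's ray), 0 where there is no reading.
- env.camera_model(name): a dict with "mtx" (3x3 intrinsics, pixels), "D" ([k1, k2, p1, p2, k3] as OpenCV has them; the pictures are not rectified), "camera_from_world" (4x4, takes a point from world to camera coordinates). Camera axes: x right, y up, looking along -z (the intrinsics and any distortion apply to the point x, -y, -z); pixel columns grow to the right and rows downward; lengths in mm; the calibration is good to about 2 mm. A picture is of the moment at which its call begins. camera_model takes no time and is no camera call.
- env.hand_in(): hands the job in; it is judged then, once.
The state is a dict: "time": time; "qpos": joint angles; "qd": joint speeds; "tau": joint torques, N m; "position": TCP position; "orientation": TCP orientation; "contact_force": force on the tool from outside, world axes, zero at the start; "wrist_torque": the same for the moment, N m; "opening": opening from 0.0 (shut) to 1.0 (fully open); "grip_force": force on a finger pad.
Only numpy, scipy, OpenCV 4.12 (cv2) and the standard library are available. Lean on these libraries where they do the work, as an engineer would, in place of code of your own. Each camera call takes 0.05 s, during which the arm holds its last target. There are 200 camera calls.

## Working session

There is one attempt and no reset: what is moved stays moved. The work goes in short steps, Python scripts to look and compute and a shell command to move; the robot and the scene stay as the last step left them, time stands still between calls to the robot, and variables do not carry over. Pictures are saved under pics/ and viewed, at most 10 in all, crops included, and the job is handed in when it is done.

```bash
mkdir -p pics; ls; cat > h.py <<'E'
from bench import env
import numpy as np, cv2
from scipy.spatial.transform import Rotation as R
def shot(n):
    im,d=env.camera(n); np.savez(f'{n}.npz',im=im,d=d); return im,d
def load(n):
    z=np.load(f'{n}.npz'); return z['im'],z['d']
def world(n,uv,depth):
    m=env.camera_model(n); uv=np.asarray(uv,float).reshape(-1,1,2)
    p=cv2.undistortPoints(uv,np.array(m['mtx']),np.array(m['D']))[:,0]
    z=np.asarray(depth,float).reshape(-1); c=np.c_[p[:,0]*z,-p[:,1]*z,-z,np.ones(len(z))]
    return (np.linalg.inv(m['camera_from_world'])@c.T).T[:,:3]
def plane(n,uv,h):
    a=world(n,uv,np.full(len(uv),500.));b=world(n,uv,np.full(len(uv),1000.))
    t=(h-a[:,2])/(b[:,2]-a[:,2]); return a+t[:,None]*(b-a)
def cloud(n):
    im,d=load(n); v,u=np.mgrid[:480,:640]
    return world(n,np.c_[u.ravel(),v.ravel()],d.ravel()).reshape(480,640,3)
E
python3 - <<'E'
from h import *
for n in('scene','top'):
    im,d=shot(n); cv2.imwrite(f'pics/{n}0.png',im[:,:,::-1])
o=env.get_obs(); print(o)
E
```

```text
pics
{'time': 0.1, 'qpos': array([ 1.19940332,  0.33285801, -0.06471169,  1.46086839,  0.02159868,
        1.3499021 , -0.08848638]), 'qd': array([-5.84923238e-04,  5.11126647e-04, -3.12213303e-05, -1.48588138e-03,
       -1.01578061e-03, -5.51246638e-04,  3.26325941e-04]), 'tau': array([ 6.68505018e-04, -6.24548864e+01,  2.42717931e-02, -3.90716708e+01,
       -6.14957185e-02,  3.66100855e-02,  5.67159213e-05]), 'position': array([ 213.57687855, -587.25682499,  403.99727685]), 'orientation': array([-3.09263767e+00, -5.44950326e-01,  4.49855498e-04]), 'contact_force': array([0.51534994, 0.78560099, 0.06529336]), 'wrist_torque': array([-0.00135057, -0.01566549,  0.03211579]), 'grip_force': 0.0, 'opening': 0.9994391656252051}
```

View pics/scene0.png

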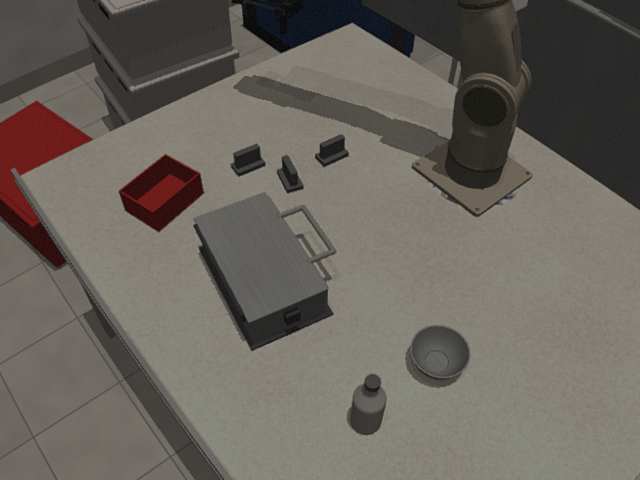

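View pics/top0.png

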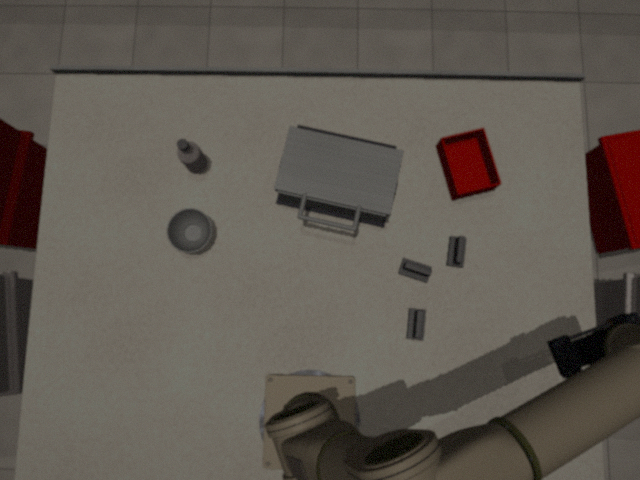

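The scene view shows the bin at (265,265) with its bar at (318,235), and the crate at (162,190). The bowl is at (440,355), the bottle at (368,405), and three grey scraper-like blocks at (247,158), (290,174) and (332,150). In the top view the bin is at (340,170) with its bar at (330,222), and the three candidates are at (456,251), (415,269) and (416,323). The one at (456,251) is farthest right (lowest y), which fits the description. I'll confirm it with measurements and a crop.

```bash
python3 - <<'E'
from h import *
im,d=load('top'); P=cloud('top')
cv2.imwrite('pics/crop1.png',cv2.resize(im[220:350,380:500,::-1],None,fx=4.5,fy=4.5,interpolation=cv2.INTER_CUBIC))
print('table z',np.median(P[300:340,200:300,2]))
reg=np.zeros(d.shape,bool);reg[90:350,140:520]=1
g={'bin':(100,300),'any':(8,300)}
X=P[...,0];Y=P[...,1];Z=P[...,2]
def rect(mask,name):
    n,l,s,c=cv2.connectedComponentsWithStats(mask.astype(np.uint8))
    for i in range(1,n):
        if s[i,4]<25: continue
        m=l==i; pts=P[m]
        (cx,cy),(w,h),a=cv2.minAreaRect(pts[:,:2].astype(np.float32))
        print(name,c[i].round(),s[i,4],'xy',round(cx),round(cy),'wh',round(w),round(h),'a',round(a,1),'z',np.percentile(pts[:,2],[5,50,95]).round(0))
rect(reg&(Z>92)&(Z<125),'z92-125'); rect(reg&(Z>35)&(Z<90),'z35-90'); rect(reg&(Z>7)&(Z<300),'z7+'); rect(reg&(Z>50)&(Z<64),'rib')
E
```

```text
table z 0.34173914731491095
z92-125 [338. 172.] 8777 xy 605 -56 wh 301 243 a 78.1 z [101. 107. 111.]
z92-125 [190. 154.] 282 xy 667 324 wh 52 60 a 36.5 z [ 97. 112. 123.]
z35-90 [469. 161.] 1063 xy 672 -408 wh 162 121 a 15.3 z [38. 61. 72.]
z35-90 [196. 163.] 163 xy 657 317 wh 29 59 a 36.6 z [39. 62. 88.]
z35-90 [289. 197.] 107 xy 564 64 wh 62 4 a 76.8 z [39. 64. 87.]
z35-90 [330. 207.] 232 xy 542 -41 wh 133 3 a 78.2 z [37. 64. 87.]
z35-90 [185. 228.] 483 xy 477 326 wh 118 117 a 45.4 z [36. 46. 54.]
z35-90 [372. 216.] 111 xy 519 -149 wh 63 3 a 78.2 z [37. 62. 87.]
z35-90 [460. 250.] 238 xy 438 -379 wh 19 70 a 81.5 z [42. 57. 62.]
z35-90 [417. 268.] 231 xy 387 -269 wh 70 20 a 72.8 z [41. 58. 63.]
z35-90 [419. 324.] 241 xy 246 -270 wh 20 70 a 85.1 z [42. 57. 63.]
z7+ [338. 175.] 9577 xy 611 -63 wh 320 259 a 80.0 z [ 55. 106. 111.]
z7+ [468. 162.] 1605 xy 675 -419 wh 163 147 a 15.0 z [ 9. 48. 71.]
z7+ [191. 156.] 732 xy 686 347 wh 113 59 a 52.0 z [ 21. 110. 171.]
z7+ [188. 229.] 1378 xy 477 326 wh 118 117 a 45.4 z [ 9. 25. 52.]
z7+ [456. 251.] 520 xy 440 -380 wh 45 86 a 81.8 z [10. 29. 61.]
z7+ [415. 270.] 515 xy 387 -269 wh 81 45 a 72.9 z [ 9. 21. 61.]
z7+ [416. 324.] 533 xy 246 -270 wh 45 80 a 84.1 z [10. 21. 62.]
rib [485. 151.] 156 xy 697 -456 wh 160 56 a 36.1 z [51. 57. 63.]
rib [198. 164.] 42 xy 656 310 wh 18 53 a 48.1 z [51. 56. 64.]
rib [457. 182.] 92 xy 613 -378 wh 122 59 a 52.6 z [51. 57. 63.]
rib [339. 209.] 40 xy 536 -67 wh 79 2 a 77.7 z [50. 57. 64.]
rib [371. 216.] 30 xy 519 -150 wh 61 2 a 78.3 z [51. 57. 63.]
rib [461. 249.] 198 xy 438 -379 wh 19 70 a 81.5 z [52. 57. 62.]
rib [418. 268.] 189 xy 387 -269 wh 70 19 a 73.0 z [52. 58. 62.]
rib [419. 324.] 206 xy 246 -270 wh 19 70 a 85.2 z [52. 58. 62.]
```

View pics/crop1.png

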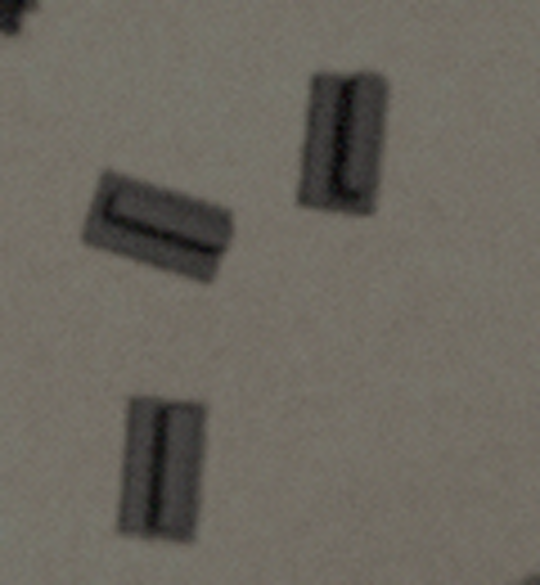

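The crop confirms it: the block at crop (343,143), which is top view (456,251), is the rightmost of the three. It measures 19x70 mm at the rib, centred at (438,-379), z=59. Next I'll refine the cover pose and work out the first move.

```bash
cat >> h.py <<'E'
def rows(xyz,yaw_x):
    """shift (m, tool axes) and turn about tool z to bring grasp point to xyz, tool pointing down, tool x at yaw (deg)"""
    o=env.get_obs(); Rt=R.from_rotvec(o['orientation']); T=Rt.as_matrix()
    a=np.radians(yaw_x); x=np.array([np.cos(a),np.sin(a),0]); z=np.array([0,0,-1.]); G=np.c_[x,np.cross(z,x),z]
    tcp=np.array(xyz)-164*z
    print('shift',(T.T@(tcp-o['position'])/1000).round(4),'turn',R.from_matrix(T.T@G).as_rotvec().round(4),'pos',o['position'].round(1))
E
python3 - <<'E'
from h import *
P=cloud('top');Z=P[...,2]
m=((Z>98)&(Z<116)).astype(np.uint8); m[:,:250]=0;m[:,430:]=0;m[260:]=0
m=cv2.morphologyEx(m,cv2.MORPH_OPEN,np.ones((25,25),np.uint8))
Q=P[m>0]; (cx,cy),wh,a=cv2.minAreaRect(Q[:,:2].astype(np.float32)); print(cx,cy,wh,a,np.median(Q[:,2]))
# edges by ray on plane z=107
c=max(cv2.findContours(m,cv2.RETR_EXTERNAL,cv2.CHAIN_APPROX_NONE)[0],key=len)[:,0]
print(cv2.minAreaRect(plane('top',c,107)[:,:2].astype(np.float32)))
# bar
th=np.radians(a-90 if a>45 else a); ex=np.array([np.cos(th),np.sin(th)]);ey=np.array([-ex[1],ex[0]])
mid=np.array([cx,cy])-6*ex; print('mid',mid)
q=P.reshape(-1,3); L=np.c_[(q[:,:2]-mid)@ex,(q[:,:2]-mid)@ey]
b=(L[:,0]>-150)&(L[:,0]<-118)&(abs(L[:,1])<50)&(q[:,2]>90)&(q[:,2]<120)
print('bar L',L[b].mean(0),np.percentile(L[b][:,0],[3,97]),np.percentile(q[b][:,2],[5,50,95]))
for z in(180,38): rows([438,-379,z],-8.5)
E
```

```text
628.99462890625 -11.061752319335938 (132.55838012695312, 71.92037200927734) 0.8422755002975464 106.51887679634524
((628.7058715820312, -11.225929260253906), (128.8153839111328, 71.65379333496094), 0.9976846575737)
mid [622.99527721 -11.14995203]
bar L [-128.68934996   -4.20344507] [-140.1292821  -118.38357869] [103.27098057 108.36391504 113.26606967]
shift [ 0.2821 -0.1189  0.0601] turn [-1.300e-03  4.000e-04  4.972e-01] pos [ 213.6 -587.3  404. ]
shift [ 0.2821 -0.1187  0.2021] turn [-1.300e-03  4.000e-04  4.972e-01] pos [ 213.6 -587.3  404. ]
```

```bash
python3 - <<'E'
from h import *
P=cloud('top');q=P.reshape(-1,3)
th=np.radians(-11.9)
mid=np.array([629,-61.])
for k in range(3):
    ex=np.array([np.cos(th),np.sin(th)]);ey=np.array([-ex[1],ex[0]])
    L=np.c_[(q[:,:2]-mid)@ex,(q[:,:2]-mid)@ey]
    s=(q[:,2]>100)&(q[:,2]<114)&(abs(L[:,0])<110)&(abs(L[:,1])<180)
    B=np.arange(-130,131,10)
    f=[L[s&(abs(L[:,1]-b)<5)&(L[:,0]>-100)] [:,0] for b in B if abs(b)>80 or abs(b)<50]; bb=[b for b in B if abs(b)>80 or abs(b)<50]
    lo=[v.min() for v in f];hi=[v.max() for v in f]
    C=np.arange(-60,71,10); g=[L[s&(abs(L[:,0]-c)<5)][:,1] for c in C]
    pl=np.polyfit(bb,lo,1);ph=np.polyfit(bb,hi,1); yl=np.median([v.min() for v in g]);yh=np.median([v.max() for v in g])
    print('front',pl,'back',ph,'y',yl,yh)
    th-=np.mean([pl[0],ph[0]]); mid=mid+((pl[1]+ph[1])/2-6)*ex+(yl+yh)/2*ey
    print('yaw',np.degrees(th),'mid',mid)
b=(L[:,0]>-160)&(L[:,0]<-110)&(abs(L[:,1])<50)&(q[:,2]>100)&(q[:,2]<120)
print('bar x',L[b].mean(0),np.percentile(L[b][:,0],[2,98]))
E
python3 -m creep '[[0.5,0.05,-0.02,0,0,0,0.1],[0.5,0.1,-0.04,0.01,0,0,0.2],[0.5,0.15,-0.06,0.02,0,0,0.3],[0.5,0.2,-0.08,0.03,0,0,0.4],[0.5,0.24,-0.1,0.045,0,0,0.497],[0.5,0.282,-0.119,0.06,0,0,0.497],[0.5,0.282,-0.119,0.06,0,0,0.497],[0.5,0.282,-0.119,0.06,0,0,0.497],[0.5,0.282,-0.119,0.06,0,0,0.497]]' 20
python3 -c "
from h import *
rows([438,-379,38],-8.5);print(env.get_obs()['qpos'])"
```

```text
front [ 1.87466981e-03 -8.89308202e+01] back [1.70298032e-03 9.52409248e+01] y -149.68308777530922 149.80279796251625
yaw -12.002492126680584 mid [626.2285355  -60.35479113]
front [ 8.54698376e-05 -8.60862172e+01] back [-7.36699974e-05  9.80860602e+01] y -149.80378692633352 149.7779937112948
yaw -12.002830167200905 mid [626.22577681 -60.36738948]
front [ 7.95686774e-05 -8.60861394e+01] back [-7.95297654e-05  9.80861387e+01] y -149.7906062715393 149.7911099085793
yaw -12.002831281947932 mid [626.22582882 -60.36714309]
bar x [-137.42367612    0.34175727] [-142.56177221 -131.29494524]
time: 1.0
position: [437.1, -380.3, 344.8]
orientation: [3.132, -0.234, -0.001]
contact_force: [-1.4, -1.0, 0.6]
opening: 0.501
grip_force: 0.0
shift [ 0.0008 -0.0015  0.1428] turn [ 0.0007  0.0006 -0.0008] pos [ 437.1 -380.3  344.8]
[ 0.79094963  0.2801659  -0.18295093  1.65776219  0.05475128  1.20883119
 -1.12436872]
```

```bash
python3 -m creep '[[0.5,0.001,-0.001,0.03,0,0,0],[0.5,0.001,-0.001,0.06,0,0,0],[0.5,0.001,-0.001,0.09,0,0,0],[0.5,0.001,-0.001,0.115,0,0,0],[0.5,0.001,-0.001,0.13,0,0,0],[0.5,0.001,-0.001,0.142,0,0,0],[0.5,0.001,-0.001,0.142,0,0,0],[0,0.001,-0.001,0.142,0,0,0],[0,0.001,-0.001,0.142,0,0,0],[0,0.001,-0.001,0.142,0,0,0],[0,0.001,-0.001,0.142,0,0,0],[0,0.001,-0.001,0.142,0,0,0],[0,0.001,-0.001,0.142,0,0,0]]' 25
python3 -c "
from h import *
im,d=shot('scene');cv2.imwrite('pics/s1.png',cv2.resize(im[110:260,190:370,::-1],None,fx=4,fy=4))"
```

```text
time: 2.3
position: [439.3, -378.7, 203.5]
orientation: [3.132, -0.233, 0.001]
contact_force: [-0.6, -0.5, 6.1]
opening: 0.201
grip_force: 25.0
```

View pics/s1.png

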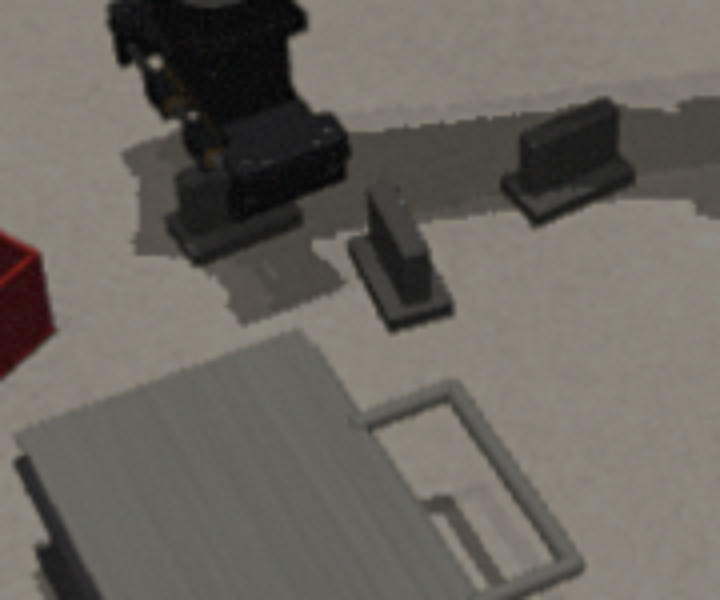

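The rib at crop (205,200) is held between the pads, with an opening of 17.5 mm and a grip of 25 N. Now I'll lift it and carry it over the left end of the cover.

```bash
python3 -m creep '[[0,0,0,-0.03,0,0,0],[0,0,0,-0.07,0,0,0],[0,0,0,-0.11,0,0,0],[0,0,0,-0.145,0,0,0],[0,0,0,-0.165,0,0,0],[0,0,0,-0.165,0,0,0],[0,0,0,-0.165,0,0,0]]'
python3 -c "
from h import *
rows([649.3,49.1,130+39.5],-12.0);rows([649.3,49.1,107+39.5],-12.0)"
```

```text
time: 3.05
position: [438.9, -378.1, 366.9]
orientation: [-3.133, 0.232, 0.001]
contact_force: [-0.7, 0.8, -2.0]
opening: 0.206
grip_force: 25.0
shift [ 0.1451 -0.4535  0.0335] turn [-0.0004  0.0007  0.0614] pos [ 438.9 -378.1  366.9]
shift [ 0.1451 -0.4535  0.0565] turn [-0.0004  0.0007  0.0614] pos [ 438.9 -378.1  366.9]
```

```bash
python3 -m creep '[[0,0.01,-0.03,0,0,0,0.01],[0,0.02,-0.065,0,0,0,0.02],[0,0.035,-0.105,0,0,0,0.03],[0,0.048,-0.15,0,0,0,0.04],[0,0.06,-0.19,0,0,0,0.05],[0,0.075,-0.235,0,0,0,0.0614],[0,0.09,-0.28,0,0,0,0.0614],[0,0.104,-0.325,0,0,0,0.0614],[0,0.117,-0.365,0,0,0,0.0614],[0,0.13,-0.405,0,0,0,0.0614],[0,0.139,-0.435,0,0,0,0.0614],[0,0.1451,-0.4535,0,0,0,0.0614],[0,0.1451,-0.4535,0.01,0,0,0.0614],[0,0.1451,-0.4535,0.02,0,0,0.0614],[0,0.1451,-0.4535,0.03,0,0,0.0614],[0,0.1451,-0.4535,0.04,0,0,0.0614],[0,0.1451,-0.4535,0.045,0,0,0.0614],[0,0.1451,-0.4535,0.045,0,0,0.0614],[0,0.1451,-0.4535,0.045,0,0,0.0614]]'
python3 -c "
from h import *
im,d=shot('scene');cv2.imwrite('pics/s2.png',cv2.resize(im[130:360,180:380,::-1],None,fx=2.6,fy=2.6))
print(env.get_obs()['contact_force'],env.get_obs()['qpos'][6])
rows([649.3,49.1,107+39.5],-12.0)"
```

```text
time: 4.95
position: [649.6, 48.6, 323.1]
orientation: [-3.124, 0.329, -0.001]
contact_force: [0.3, -0.2, -1.8]
opening: 0.204
grip_force: 25.0
[ 0.11257654  0.94438964 -1.54235031] -2.0567132236866965
shift [-0.0005 -0.0003  0.0128] turn [-0.0002 -0.0009 -0.0004] pos [649.7  48.7 323.3]
```

View pics/s2.png

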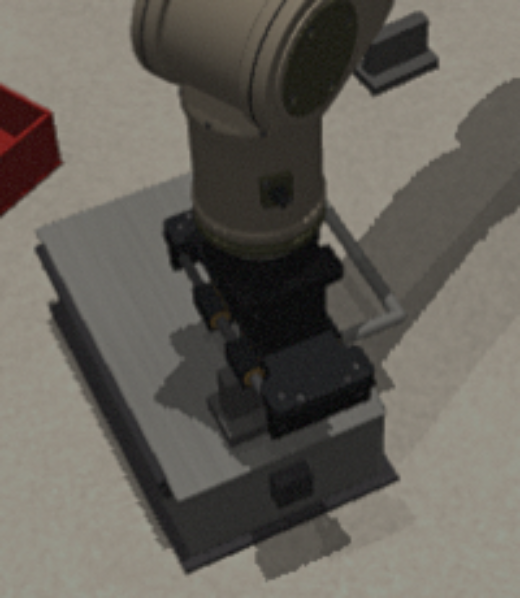

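The block sits flat just above the left end of the cover, around crop (240,410). I'll lower it gently.

```bash
python3 -m creep '[[0,0,0,0.004,0,0,0],[0,0,0,0.008,0,0,0],[0,0,0,0.01,0,0,0],[0,0,0,0.011,0,0,0],[0,0,0,0.011,0,0,0],[0,0,0,0.011,0,0,0]]'
python3 -m creep '[[0,0,0,0.0005,0,0,0],[0,0,0,0.001,0,0,0],[0,0,0,0.001,0,0,0],[0,0,0,0.001,0,0,0]]'
```

```text
time: 5.6
position: [649.6, 48.8, 311.8]
orientation: [3.124, -0.329, 0.0]
contact_force: [0.2, 0.8, -1.1]
opening: 0.203
grip_force: 25.0
time: 6.0
position: [649.6, 48.8, 310.7]
orientation: [3.124, -0.329, 0.0]
contact_force: [-0.5, 0.1, -1.6]
opening: 0.203
grip_force: 25.0
```

```bash
for i in 1 2 3 ; do python3 -m creep '[[0,0,0,0.0005,0,0,0],[0,0,0,0.001,0,0,0],[0,0,0,0.001,0,0,0],[0,0,0,0.001,0,0,0]]' | sed -n '2p;4p'; done
```

```text
position: [649.6, 48.9, 310.4]
contact_force: [-3.7, -0.6, 4.9]
position: [649.5, 48.9, 310.3]
contact_force: [-7.9, -0.8, 12.1]
position: [649.4, 48.9, 310.3]
contact_force: [-11.1, -2.3, 18.4]
```

```bash
python3 -m creep '[[0,0,0,-0.001,0,0,0],[0,0,0.005,-0.001,0,0,0],[0,0,0.01,-0.001,0,0,0],[0,0,0.015,-0.001,0,0,0],[0,0,0.02,-0.001,0,0,0],[0,0,0.025,-0.001,0,0,0],[0,0,0.03,-0.001,0,0,0],[0,0,0.035,-0.001,0,0,0],[0,0,0.04,-0.001,0,0,0]]'
```

```text
time: 8.1
position: [642.0, 11.1, 310.4]
orientation: [-3.122, 0.326, -0.006]
contact_force: [1.0, 4.5, 7.5]
opening: 0.206
grip_force: 25.0
```

```bash
for i in 1 2; do python3 -m creep '[[0,0,0.005,0,0,0,0],[0,0,0.01,0,0,0,0],[0,0,0.015,0,0,0,0],[0,0,0.02,0,0,0,0],[0,0,0.025,0,0,0,0],[0,0,0.03,0,0,0,0],[0,0,0.035,0,0,0,0],[0,0,0.04,0,0,0,0]]'|sed -n 2,5p; done
```

```text
position: [633.7, -28.0, 310.4]
orientation: [-3.122, 0.326, -0.006]
contact_force: [0.9, 4.3, 7.7]
opening: 0.202
position: [625.5, -67.2, 310.4]
orientation: [-3.122, 0.326, -0.006]
contact_force: [1.6, 5.0, 6.8]
opening: 0.206
```

```bash
python3 -m creep '[[0,0,0.005,0.0002,0,0,0],[0,0,0.01,0.0002,0,0,0],[0,0,0.015,0.0002,0,0,0],[0,0,0.02,0.0002,0,0,0],[0,0,0.025,0.0002,0,0,0],[0,0,0.03,0.0002,0,0,0],[0,0,0.035,0.0002,0,0,0],[0,0,0.04,0.0002,0,0,0],[0,0,0.045,0.0002,0,0,0],[0,0,0.05,0.0002,0,0,0],[0,0,0.055,0.0002,0,0,0]]'|sed -n 2,5p;
python3 -m creep '[[0,0,0.005,0,0,0,0],[0,0,0.01,0,0,0,0],[0,0,0.015,0,0,0,0],[0,0,0.02,0,0,0,0],[0,0,0.025,0,0,0,0],[0,0,0.03,0,0,0,0],[0,0,0.035,0,0,0,0],[0,0,0.04,0,0,0,0],[0,0,0.045,0,0,0,0],[0,0,0.05,0,0,0,0],[0,0,0.05,0,0,0,0]]'|sed -n 2,5p; 
python3 -c "
from h import *
p=env.get_obs()['position'];a=np.radians(-12);d=p[:2]-[626.2,-60.4];print(d@[np.cos(a),np.sin(a)],d@[-np.sin(a),np.cos(a)],env.get_obs()['qpos'])"
```

```text
position: [614.2, -120.9, 310.4]
orientation: [-3.123, 0.326, -0.007]
contact_force: [1.3, 5.2, 8.4]
opening: 0.202
position: [603.7, -170.8, 310.3]
orientation: [-3.124, 0.328, -0.006]
contact_force: [0.9, 2.4, 8.5]
opening: 0.198
0.9447605965235084 -112.6397595668839 [ 0.47079889  0.42393057 -0.34457313  1.55763496  0.14962662  1.18212691
 -1.68164266]
```

The pass finished at cover y = -113 mm with about 10 N throughout. Next I'll lift the block and move it to the table spot beside the bin, (490,-320).

```bash
python3 -m creep '[[0,0,0,-0.01,0,0,0],[0,0,0,-0.025,0,0,0],[0,0,0,-0.04,0,0,0],[0,0,0,-0.05,0,0,0],[0,0,0,-0.05,0,0,0]]'|sed -n 2,5p
python3 -c "
from h import *
rows([490,-320,39.5],-12.0)"
```

```text
position: [603.2, -171.3, 360.9]
orientation: [3.124, -0.329, 0.005]
contact_force: [0.5, 0.2, -1.3]
opening: 0.206
shift [-0.0803  0.1689  0.1572] turn [ 0.0003 -0.0034 -0.0003] pos [ 603.2 -171.3  360.9]
```

```bash
python3 -m creep '[[0,-0.016,0.034,0,0,0,0],[0,-0.034,0.072,0,0,0,0],[0,-0.052,0.11,0,0,0,0],[0,-0.068,0.145,0,0,0,0],[0,-0.08,0.169,0.01,0,0,0],[0,-0.08,0.169,0.04,0,0,0],[0,-0.08,0.169,0.075,0,0,0],[0,-0.08,0.169,0.11,0,0,0],[0,-0.08,0.169,0.135,0,0,0],[0,-0.08,0.169,0.15,0,0,0],[0,-0.08,0.169,0.154,0,0,0],[0,-0.08,0.169,0.154,0,0,0],[0,-0.08,0.169,0.154,0,0,0]]'|sed -n 2,5p
python3 -c "
from h import *
rows([490,-320,39.5],-12.0)"
```

```text
position: [489.8, -320.2, 205.4]
orientation: [3.124, -0.329, 0.002]
contact_force: [-0.2, -1.1, -0.9]
opening: 0.204
shift [ 0.0002 -0.0002  0.0019] turn [ 0.0006 -0.0014 -0.0002] pos [ 489.8 -320.2  205.4]
```

```bash
python3 -m creep '[[0,0,0,0.001,0,0,0],[0,0,0,0.002,0,0,0],[0,0,0,0.0025,0,0,0],[0,0,0,0.0025,0,0,0]]'|sed -n 2,5p
```

```text
position: [489.7, -320.1, 203.4]
orientation: [3.124, -0.329, 0.002]
contact_force: [-3.1, 2.3, 7.5]
opening: 0.206
```

```bash
python3 -m creep '[[0.25,0,0,0.002,0,0,0],[0.5,0,0,0.002,0,0,0],[0.5,0,0,0.002,0,0,0],[0.5,0,0,0.002,0,0,0],[0.5,0,0,0.002,0,0,0],[0.5,0,0,-0.02,0,0,0],[0.5,0,0,-0.05,0,0,0],[0.5,0,0,-0.09,0,0,0],[0.5,0,0,-0.13,0,0,0],[0.5,0,0,-0.16,0,0,0],[0.5,0,0,-0.16,0,0,0]]'|sed -n 2,6p
python3 - <<'E'
from h import *
im,d=shot('scene');cv2.imwrite('pics/s3.png',im[:,:,::-1])
a=np.radians(-12);b=np.array([626.2,-60.4])-136*np.array([np.cos(a),np.sin(a)]);print(b)
rows([b[0],b[1],190],78);rows([b[0],b[1],104],78);print(env.get_obs()['qpos'])
E
```

```text
position: [490.3, -320.3, 367.0]
orientation: [3.121, -0.328, 0.011]
contact_force: [0.7, -0.0, -0.9]
opening: 0.498
grip_force: 0.0
[493.1719263  -32.12401005]
shift [-0.0567 -0.2824  0.0096] turn [ 0.0045 -0.0019 -1.571 ] pos [ 489.8 -320.1  364.3]
shift [-0.057  -0.2825  0.0956] turn [ 0.0045 -0.0019 -1.571 ] pos [ 489.8 -320.1  364.3]
[ 0.72815982  0.28299293 -0.27237329  1.61658978  0.07986689  1.24855457
 -1.33936106]
```

View pics/s3.png

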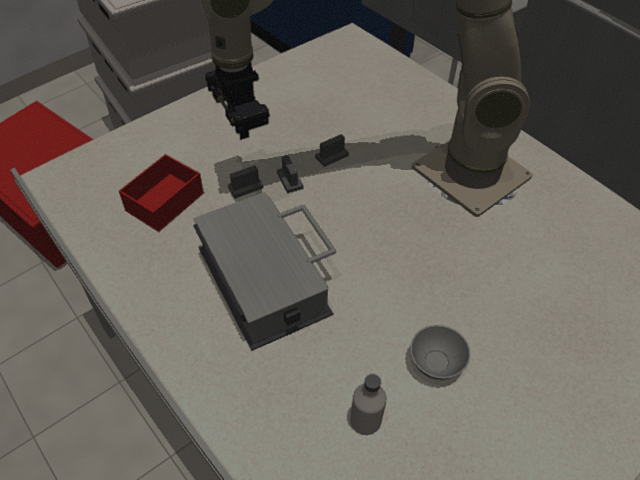

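The block stands upright at (246,182), clear of the bin, and the hatch is closed. I'll move above the bar, turning the hand 90 degrees.

```bash
python3 -m creep '[[0.5,-0.005,-0.025,0,0,0,-0.14],[0.5,-0.01,-0.05,0,0,0,-0.28],[0.5,-0.016,-0.08,0,0,0,-0.42],[0.5,-0.022,-0.11,0,0,0,-0.56],[0.5,-0.028,-0.14,0,0,0,-0.7],[0.5,-0.034,-0.17,0,0,0,-0.84],[0.5,-0.04,-0.2,0,0,0,-0.98],[0.5,-0.045,-0.225,0,0,0,-1.12],[0.5,-0.05,-0.25,0,0,0,-1.26],[0.5,-0.055,-0.27,0,0,0,-1.4],[0.5,-0.057,-0.2825,0,0,0,-1.53],[0.5,-0.057,-0.2825,0,0,0,-1.571],[0.5,-0.057,-0.2825,0,0,0,-1.571],[0.5,-0.057,-0.2825,0,0,0,-1.571]]'|sed -n 1,6p
python3 - <<'E'
from h import *
im,d=shot('top');P=cloud('top');q=P.reshape(-1,3);a=np.radians(-12);ex=np.array([np.cos(a),np.sin(a)])
print(env.get_obs()['qpos'])
rows([493.2,-32.1,104],78)
im,d=shot('scene');cv2.imwrite('pics/s4.png',cv2.resize(im[130:330,230:410,::-1],None,fx=3,fy=3))
E
```

```text
time: 16.65
position: [492.2, -32.1, 361.2]
orientation: [-2.443, -1.974, 0.001]
contact_force: [0.3, -0.2, 0.2]
opening: 0.501
grip_force: 0.0
[ 0.55956104  0.11843811 -0.62044102  1.83150937  0.07321995  1.21537338
 -0.29463664]
shift [0.0003 0.001  0.0934] turn [-0.0009  0.0001 -0.0021] pos [492.2 -32.2 361.4]
```

View pics/s4.png

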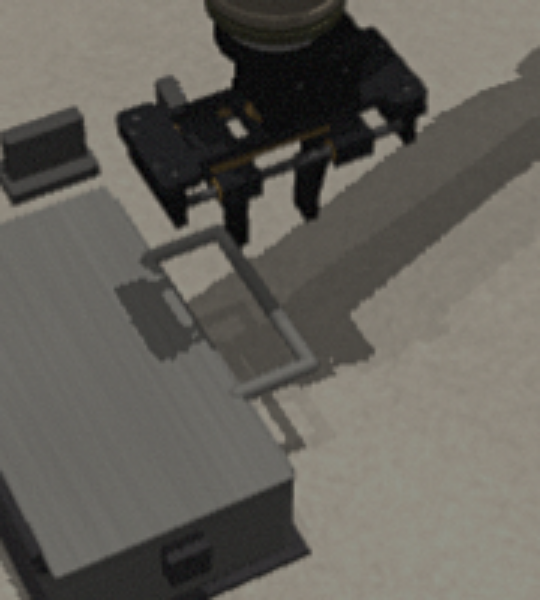

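The fingers straddle the bar (crop (265,265)). I'll lower the hand over it.

```bash
python3 -m creep '[[0.5,0,0.001,0.02,0,0,0],[0.5,0,0.001,0.045,0,0,0],[0.5,0,0.001,0.065,0,0,0],[0.5,0,0.001,0.08,0,0,0],[0.5,0,0.001,0.09,0,0,0],[0.5,0,0.001,0.094,0,0,0],[0.5,0,0.001,0.094,0,0,0]]'|sed -n 2,6p
python3 -m creep '[[0.3,0,0,0,0,0,0],[0.2,0,0,0,0,0,0],[0.0,0,0,0,0,0,0],[0.0,0,0,0,0,0,0],[0.0,0,0,0,0,0,0],[0.0,0,0,0,0,0,0],[0.0,0,0,0,0,0,0]]' 12
```

```text
position: [493.4, -32.1, 267.9]
orientation: [-2.442, -1.976, 0.0]
contact_force: [0.3, -0.3, 0.9]
opening: 0.503
grip_force: 0.0
time: 18.15
position: [495.4, -32.6, 269.6]
orientation: [2.438, 1.973, 0.008]
contact_force: [11.3, -2.7, -2.5]
opening: 0.133
grip_force: 12.0
```

The bar is gripped at 11.6 mm. The side load shows it sits about 2–3 mm further along tool +y than assumed, so I'll trim for that and then raise along the arc.

```bash
python3 -m creep '[[0,0,0.001,0,0,0,0],[0,0,0.002,0,0,0,0],[0,0,0.003,0,0,0,0],[0,0,0.003,0,0,0,0]]'|sed -n 2,4p
python3 -m creep '[[0,0,0.0003,-0.0115,0,0,0],[0,0,0.0011,-0.023,0,0,0],[0,0,0.0026,-0.0344,0,0,0],[0,0,0.0046,-0.0457,0,0,0],[0,0,0.0072,-0.0569,0,0,0],[0,0,0.0103,-0.068,0,0,0],[0,0,0.0103,-0.068,0,0,0]]'|sed -n 2,6p
```

```text
position: [496.6, -32.7, 268.3]
orientation: [2.441, 1.977, 0.001]
contact_force: [3.3, -0.7, 1.2]
position: [507.0, -34.9, 337.3]
orientation: [2.44, 1.976, 0.003]
contact_force: [7.4, -1.8, -4.3]
opening: 0.132
grip_force: 12.0
```

```bash
python3 -m creep '[[0,0,0.0048,-0.0109,0,0,0],[0,0,0.0089,-0.0216,0,0,0],[0,0,0.0136,-0.0321,0,0,0],[0,0,0.0189,-0.0423,0,0,0],[0,0,0.0246,-0.0522,0,0,0],[0,0,0.0309,-0.0619,0,0,0],[0,0,0.0309,-0.0619,0,0,0]]'|sed -n 1,6p
python3 - <<'E'
from h import *
im,d=shot('scene');cv2.imwrite('pics/s5.png',cv2.resize(im[100:360,170:410,::-1],None,fx=2.3,fy=2.3))
p=env.get_obs()['position'];z=p[2]-164-104;print('theta from z',np.arcsin(z/230))
P=cloud('scene').reshape(-1,3);a=np.radians(-12);ex=np.array([np.cos(a),np.sin(a)]);ey=np.array([-ex[1],ex[0]])
h=np.array([626.2,-60.4])+95*ex;L=np.c_[(P[:,:2]-h)@ex,(P[:,:2]-h)@ey,P[:,2]]
s=(L[:,0]>-150)&(L[:,0]<-10)&(abs(L[:,1])<140)&(L[:,1]>60)&(L[:,2]>115)&(L[:,2]<270)
f=np.polyfit(L[s][:,0],L[s][:,2],1);print(s.sum(),'plate angle',-np.arctan(f[0]))
E
```

```text
time: 19.95
position: [537.0, -41.1, 399.6]
orientation: [-2.441, -1.977, 0.001]
contact_force: [-7.9, 1.2, 4.9]
opening: 0.129
grip_force: 12.0
theta from z 0.6058070717020694
2839 plate angle 0.5933368343831787
```

View pics/s5.png

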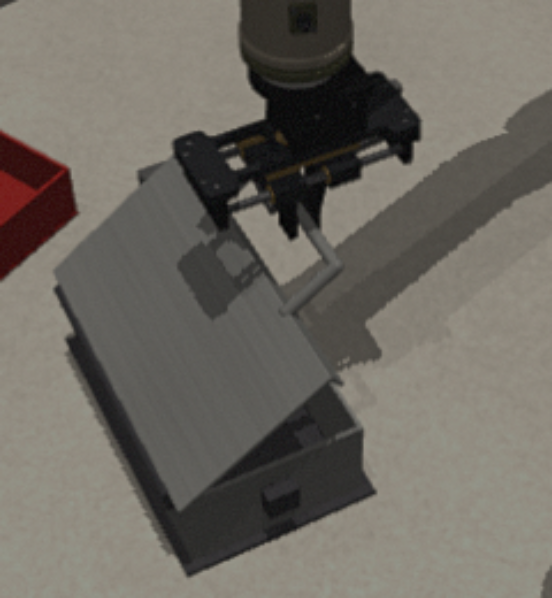

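The hatch is at about 0.60 rad by both the plate angle in the depth image and the hand height, with the bar held at crop (300,215). I'll go on to about 0.88.

```bash
python3 -m creep '[[0,0,0.0022,-0.0047,0,0,0],[0,0,0.0057,-0.0093,0,0,0],[0,0,0.0093,-0.0139,0,0,0],[0,0,0.0129,-0.0183,0,0,0],[0,0,0.0167,-0.0226,0,0,0],[0,0,0.0205,-0.0269,0,0,0],[0,0,0.0245,-0.031,0,0,0],[0,0,0.0286,-0.0351,0,0,0],[0,0,0.0353,-0.0414,0,0,0],[0,0,0.0388,-0.0444,0,0,0],[0,0,0.0422,-0.0473,0,0,0],[0,0,0.0422,-0.0473,0,0,0],[0,0,0.0422,-0.0473,0,0,0],[0,0,0.0422,-0.0473,0,0,0]]'|sed -n 1,6p
cat > ang.py <<'E'
from h import *
shot('scene')
p=env.get_obs()['position'];z=p[2]-164-104;print('theta from z',np.arcsin(z/230))
P=cloud('scene').reshape(-1,3);a=np.radians(-12);ex=np.array([np.cos(a),np.sin(a)]);ey=np.array([-ex[1],ex[0]])
h=np.array([626.2,-60.4])+95*ex;L=np.c_[(P[:,:2]-h)@ex,(P[:,:2]-h)@ey,P[:,2]]
s=(L[:,0]>-150)&(L[:,0]<-10)&(abs(L[:,1])<140)&(L[:,1]>60)&(L[:,2]>115)&(L[:,2]<290)
f=np.polyfit(L[s][:,0],L[s][:,2],1);print(s.sum(),'plate angle',-np.arctan(f[0]))
E
python3 ang.py
```

```text
time: 21.4
position: [578.1, -49.8, 445.9]
orientation: [2.441, 1.977, 0.001]
contact_force: [-3.8, 1.1, 4.7]
opening: 0.133
grip_force: 12.0
theta from z 0.8842050548009542
2775 plate angle 0.8500752332917945
```

```bash
python3 -m creep '[[0,0,0.0036,-0.003,0,0,0],[0,0,0.0073,-0.0058,0,0,0],[0,0,0.0073,-0.0058,0,0,0],[0,0,0.0073,-0.0058,0,0,0],[0,0,0.0073,-0.0058,0,0,0]]'|sed -n 1,6p
python3 ang.py
python3 -m creep '[[0,0,-0.0054,0.0043,0,0,0],[0,0,-0.0108,0.0087,0,0,0],[0,0,-0.0159,0.0134,0,0,0],[0,0,-0.0209,0.018,0,0,0],[0,0,-0.0257,0.023,0,0,0],[0,0,-0.0305,0.0279,0,0,0],[0,0,-0.0351,0.0332,0,0,0],[0,0,-0.0396,0.0384,0,0,0],[0,0,-0.0396,0.0384,0,0,0],[0,0,-0.0396,0.0384,0,0,0],[0,0,-0.0396,0.0384,0,0,0],[0,0,-0.0396,0.0384,0,0,0],[0,0,-0.0396,0.0384,0,0,0]]'|sed -n 1,6p
python3 ang.py; python3 -c "
from h import *
im,d=load('scene');cv2.imwrite('pics/s6.png',im[:,:,::-1]);print(abs(env.get_obs()['qd']).max())"
```

```text
time: 21.95
position: [585.4, -51.4, 451.6]
orientation: [2.441, 1.977, 0.001]
contact_force: [-4.3, 2.5, 5.7]
opening: 0.135
grip_force: 12.0
theta from z 0.9245639394437076
2682 plate angle 0.8853958717564865
time: 23.3
position: [546.4, -43.3, 412.8]
orientation: [2.441, 1.977, 0.0]
contact_force: [1.7, 2.0, -1.3]
opening: 0.132
grip_force: 12.0
theta from z 0.6806579097121107
2865 plate angle 0.6534549117571633
0.002338619476880578
```

View pics/s6.png

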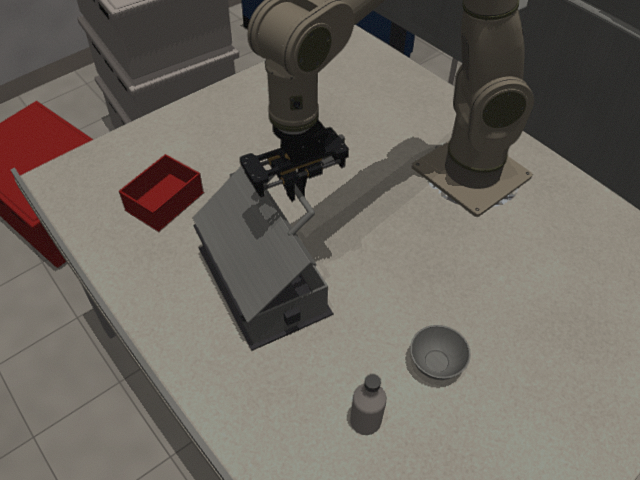

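The hatch is held still at about 0.66 rad with the fingers on the bar at (295,185). The bottle, bowl and crate haven't moved. Handing in.

```bash
python3 -c "
from bench import env
print(env.hand_in())"
```

```text
the job is handed in; nothing more can be done
None
```

The job is handed in, and no verdict came back: I swept the scraper over the cover in one pass at about 10 N (nearer 20 N for a moment at touchdown), set it upright beside the bin and let go, raised the hatch to about 0.9 rad, then brought it back and held it still by the bar at about 0.66 rad.

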